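Tip the grinding beads from the scoop into the bowl

ROBOT

A 7-joint arm with a two-finger parallel gripper is mounted at the origin on the work surface. World frame = base frame: x ahead of the robot, y to its left, z up, the work surface at z = 0. Lengths are in m, angles in rad, forces in N, time in s.
With the tool pointing down it reaches from about 0.35 to 0.9 m from the base axis. Payload 7.2 kg.
Tool frame: the origin (TCP) lies on the centre line of the jaws, within the pads' length; the fingertips stand 22 mm ahead of it and the grasp point (between the pads) lies 3 mm ahead of it (bot.finger_overhang is the distance from the TCP to the fingertips, in m); z points along the fingers, y is the direction in which the jaws open and shut (so a half turn about z gives the same grasp; the last joint's range is limited). The gripper opens to 88 mm and grips with 3 to 60 N. Pads are 20 mm wide; open, the fingers measure 115 mm over their backs; the gripper's body (75 mm by 178 mm) begins 61 mm behind the grasp point.
Start: joints at [1.061, 0.411, -0.013, 1.596, 0.006, 1.134, -0.082], TCP at [0.267, -0.565, 0.245] pointing down, gripper open.
Joint ranges: [-2.95, 2.95], [-0.29, 1.99], [-1.47, 1.44], [0.14, 2.54], [-1.03, 4.17], [0.13, 1.85], [-2.86, 2.86]. Speed limits (rad/s): [2.39, 2.39, 3.01, 3.01, 3.14, 3.14, 3.14].

INTERFACE

Orientations are given as a unit quaternion [w, x, y, z].
In Python, from station import bot gives the robot as it stands.
- The arm moves only by the tool servo_tool, never from a script. Its arguments are lists of equal length, an entry for each row: "linear": the shift along the tool's x, y, z in units of 30 mm (1.0 is 30 mm), a list of three; "rot": the turn, a rotation vector about the tool's x, y, z in rad, a list of three; "claw": the finger opening in mm, from 0 to 87.8. In form: {"linear": [[x, y, z], ...], "rot": [[rx, ry, rz], ...], "claw": [claw, ...]}. A call has 1 to 20 rows; each row shifts and turns the commanded pose from where the row before left it, along the tool's axes as they then stand; what a row does not reach is not made up. A row lasts 1/10 s, in which the tool goes at most 50 mm and 8.59 degrees, less where a joint would pass 70% of its speed; a pose out of reach is approached as far as the arm can. A call is refused whole if a number of a shift passes 1 or a number of a turn 0.15, either way. A call with a gripper value outside its range is refused whole. The fingers move at their own pace and stop on an object; the grip force is fixed at half the most. Time passes only in rows, so rows that do not move let the fingers close. It gives the time, the measured TCP pose, the force and the opening at its end, in the units of the state.
- bot.observe(): the state, without advancing time (a new reading comes with each control period).
- bot.camera(name): name is "scene" or "top" or "wrist"; returns (picture, depth): 420x560x3 uint8, red, green, blue; 420x560 float32, m along the optical axis (not along the pixel's ray), 0 where there is no reading.
- bot.get_calibration(name): a dict with "fx", "fy", "cx", "cy" (pixels), "xyz" and "attitude" of the camera in the world. Camera axes: x right, y down, z forward; pixel columns grow to the right and rows downward; lengths in m; the calibration is good to about 2 mm. A picture is of the moment at which its call begins: read the wrist's pose just before it. get_calibration takes no time and is no camera call; for the wrist camera it gives the pose at the moment of the call.
- bot.close_job(): hands the job in, once; it reports no verdict.
Trained networks look in the newest picture that a camera, given by its name, has taken for a name from the list of things; names that differ only in an ending like _2 or _b are one class to them, and where a whole thing is asked for, a point or a joint stands for the part that bears it (a point fixed in the world has none). Each returns a list of dicts, best first, with "score" (0 to 1); they miss things now and then, are a little off and sometimes report something else, mostly with a low value. They report only what shows in the picture. A call takes as long as a camera call.
- bot.regions_of(camera, thing): "region" (420x560 bool, what is visible of it) and "xy" ([column, row] in pixels, amid what is visible of it).
The state is a dict: "t": time; "joint_pos": joint angles; "dq": joint speeds; "joint_efforts": joint torques, N m; "tcp_pos": TCP position; "tool_rot": TCP orientation; "wrist_force": force on the tool from outside, world axes, zero at the start; "wrist_torque": the same for the moment, N m; "gripper_width": finger opening in m.
Only numpy, scipy, OpenCV 4.12 (cv2) and the standard library are available. Lean on these libraries where they do the work, as an engineer would, in place of code of your own. Each camera call takes 0.05 s, during which the arm holds its last target. There are 200 camera calls.

TASK

Carry the steel scoop over to the blue bowl without spilling its four white grinding beads, rest its spout lightly on the bowl's rim while it is still nearly level, then tip it nose-down to about 40 degrees with the spout still resting on the rim and hold it there for a second or two, so that all the beads roll in. Level the scoop again, set it down gently, right way up, in the middle of its black mat and let go. Press only lightly on the bowl, leave the bowl where it stands, and do not disturb the other things.

Things in the scene. Friction and masses are not known exactly. Their poses are not given: they have to be found in the camera images.
- scoop_grip (a point): Middle of the scoop's black bar handle, 110 mm behind and 42 mm above the centre of the scoop's flat underside. The handle is level, 95 mm long (x), 14 mm wide (y: grip across this), 22 mm high, from 60 to 155 mm behind the scoop's centre, clear underneath. Axes are the scoop's: x towards the spout, z up. Whole scoop 0.13 to 0.31 kg.
- scoop_center (a point): Centre of the scoop's steel trough, 15 mm above its underside. Trough 122 mm long (x -60 to +62 mm), 56 mm wide, 50 mm inside, floor and walls 3 mm thick, sides 30 mm high (22 mm in front), closed behind, open in front but for a 25 degree ramp on the floor, 8 mm high, over the last 18 mm. Axes as scoop_grip. Starts level on the mat.
- scoop_spout (a point): Middle of the scoop's front lower edge (the spout), on its flat underside, 62 mm ahead of its centre. Axes as scoop_grip. Beads stay in while the scoop is level or nose-up and roll out over the ramp from about 25 degrees nose-down.
- bead0_center (a point): Centre of white ceramic bead 0, 18 mm diameter, 12 g; starts loose on the scoop's floor and rolls freely.
- bead1_center (a point): Centre of white ceramic bead 1, 18 mm diameter, 12 g; starts loose on the scoop's floor and rolls freely.
- bead2_center (a point): Centre of white ceramic bead 2, 18 mm diameter, 12 g; starts loose on the scoop's floor and rolls freely.
- bead3_center (a point): Centre of white ceramic bead 3, 18 mm diameter, 12 g; starts loose on the scoop's floor and rolls freely.
- bowl: Open round blue ceramic bowl, 0.8 kg, loose on the bench. Origin at the centre of its underside; z up. 60 mm high; outer radius 62 mm at the rim, 40 mm at the foot; wall 6 mm, floor 8 mm thick.
- bowl_rim (a point): Centre of the bowl's mouth, 60 mm above its underside, level with its rim.
- mat: Flat black rubber mat, fixed, 200 mm (x) by 120 mm (y), 4 mm thick, origin at the centre of its underside on the bench. The scoop's trough starts near its middle.
- spatula: Bystander: steel spatula 160 mm long lying on the bench between the two places.
- crucible: Bystander: small white crucible, 44 mm wide, 40 mm high; origin under its centre.
- beaker: Bystander: glass beaker, 70 mm wide, 90 mm high; origin under its centre.
- amber_a: Bystander: amber bottle, 66 mm wide, 150 mm high; origin under its centre.
- amber_b: Bystander: amber bottle like amber_a.
- weigh_jar: Bystander: clear jar, 50 mm wide, 50 mm high; origin under its centre.
- stopper: Bystander: black rubber stopper, 32 mm wide, 25 mm high; origin under its centre.

How it is judged:
On the way, in this order (a step that is already met when the one before it is completed fails the run):
1. the spout rests on the bowl's rim with the scoop still nearly level (under 22 degrees) (contact force between scoop and bowl above 0.3 N and horizontal distance between scoop_spout and bowl_rim below 0.062 m and angle between scoop_center's own z axis and vertical below 0.384 rad), for 0.2 s.
2. the scoop is tipped to 40 degrees (32 to 48) with its spout resting on the rim, for half a second (contact force between scoop and bowl above 0.3 N and horizontal distance between scoop_spout and bowl_rim below 0.062 m and angle between scoop_center's own z axis and vertical between 0.5585 and 0.8378 rad), for 0.5 s.
3. the scoop is level again (within 10 degrees) and all four beads are in the bowl (horizontal distance between each of bead0_center, bead1_center, bead2_center, bead3_center and bowl below 0.054 m and z of bead0_center in the frame of bowl between 0.005 and 0.058 m and z of bead1_center in the frame of bowl between 0.005 and 0.058 m and z of bead2_center in the frame of bowl between 0.005 and 0.058 m and z of bead3_center in the frame of bowl between 0.005 and 0.058 m and angle between scoop_center's own z axis and vertical below 0.1745 rad), for 0.2 s.
At the end, for the whole second after the job is handed in: All four beads lie in the bowl; the scoop stands right way up and level (4 degrees) on the mat, its trough centre within 35 mm of the mat's centre, at rest and released; the bowl stands upright within 25 mm of where it was (horizontal distance between each of bead0_center, bead1_center, bead2_center, bead3_center and bowl below 0.054 m and z of bead0_center in the frame of bowl between 0.005 and 0.058 m and z of bead1_center in the frame of bowl between 0.005 and 0.058 m and z of bead2_center in the frame of bowl between 0.005 and 0.058 m and z of bead3_center in the frame of bowl between 0.005 and 0.058 m and angle between each of scoop_center, bowl's own z axis and vertical below 0.0698 rad and horizontal distance between scoop_center and mat below 0.035 m and z of scoop_center in the frame of mat between 0.015 and 0.023 m and linear speed of scoop below 0.02 m/s and distance of bowl from where it was at the start of the episode below 0.025 m); the robot touches nothing.
It fails at once if the bowl is shoved more than 25 mm or tipped more than 10 degrees (distance of bowl from where it was at the start of the episode above 0.025 m or angle between bowl's own z axis and vertical above 0.1745 rad).
It fails at once if the scoop presses on the bowl with more than 20 N (contact force between scoop and bowl above 20 N).
It fails at once if the scoop is dropped or slammed on the mat (over 40 N) (contact force between scoop and mat above 40 N).
It fails at once if a bead spills onto the bench (height (world z) of any of bead0_center, bead1_center, bead2_center, bead3_center below 0.0105 m).
It fails at once if a bystander is moved more than 25 mm (distance of any of spatula, crucible, beaker, amber_a, amber_b, weigh_jar, stopper from where it was at the start of the episode above 0.025 m).
It also fails if it takes over 67 s, if anything falls off the work surface, if the arm or the gripper's body presses on something with over 40 N, if the wrist force passes 120 N, or if a joint passes its speed limit or range.

## Working session

There is one attempt and no reset: what is moved stays moved. The work goes in short steps, Python scripts to look and compute and a tool call to move; the robot and the scene stay as the last step left them, time stands still between calls to the robot, and variables do not carry over. Pictures are saved under pics/ and viewed, about 8 in all and at most 12, crops included, and the job is handed in when it is done.

Besides the shell and the picture viewer there is one more tool, called after "Request:" as name(argument=value, ...) on one line, values as JSON. servo_tool: Moves the arm, as the interface text tells. Its arguments: {"type":"object","properties":{"linear":{"type":"array","items":{"type":"array","items":{"type":"number"}}},"rot":{"type":"array","items":{"type":"array","items":{"type":"number"}}},"claw":{"type":"array","items":{"type":"number"}}},"required":["linear","rot","claw"]}

```bash
mkdir -p pics; ls; cat > h.py <<'E'
import numpy as np, cv2
from station import bot
from scipy.spatial.transform import Rotation as R
def q2R(q): return R.from_quat([q[1],q[2],q[3],q[0]]).as_matrix()
def cal(n):
    c=bot.get_calibration(n); a=np.array(c["attitude"],float)
    M=q2R(a) if a.size==4 else a.reshape(3,3)
    return c,M,np.array(c["xyz"])
def cloud(n,d,cm=None):
    c,M,t=cm or cal(n)
    v,u=np.mgrid[0:d.shape[0],0:d.shape[1]]
    P=np.stack([(u-c["cx"])/c["fx"]*d,(v-c["cy"])/c["fy"]*d,d],-1)
    return P@M.T+t
def save(n,p): cv2.imwrite("pics/"+n+".png",cv2.cvtColor(p,cv2.COLOR_RGB2BGR))
E
python3 - <<'E'
from h import *
print(bot.observe())
for n in("top","scene"):
    p,d=bot.camera(n); save(n+"0",p); np.save(n+"0.npy",d)
    cm=cal(n); C=cloud(n,d,cm); np.save(n+"C.npy",C); print(n,cm[0])
    for th in("scoop_grip","scoop_center","bowl","mat","bead0_center","spatula","crucible","beaker","amber_a","weigh_jar","stopper"):
        for r in bot.regions_of(n,th)[:5]:
            m=r["region"]&(d>0)
            if m.sum()<5 or r["score"]<.3: continue
            Q=C[m]; print(th,round(r["score"],2),np.round(r["xy"]),np.median(Q,0).round(3),np.percentile(Q,2,0).round(3),np.percentile(Q,98,0).round(3),m.sum())
E
```

```text
pics
{'t': 0.0, 'joint_pos': array([ 1.06079943,  0.41187815, -0.01273648,  1.59705052,  0.00561869,
        1.13429081, -0.08217468]), 'dq': array([ 1.11955009e-03,  3.32384390e-04,  2.73168648e-03, -3.00517221e-04,
        1.39195842e-03, -7.49863485e-05, -1.01211836e-03]), 'joint_efforts': array([-1.88417134e-04, -5.87958062e+01,  6.41704369e-01, -2.91081798e+01,
       -5.38602308e-02,  1.83581578e-02,  1.02336858e-04]), 'tcp_pos': array([ 0.26699663, -0.56457534,  0.24381982]), 'tool_rot': array([-7.60816269e-04,  9.75691878e-01,  2.19145446e-01, -2.32376964e-04]), 'wrist_force': array([ 0.01889205, -0.02129022,  0.51789358]), 'wrist_torque': array([ 0.03066938, -0.05556575, -0.01531511]), 'gripper_width': 0.08773324102730438}
top {'fx': 396.10836514002597, 'fy': 396.10836514002597, 'cx': 274.83494940511196, 'cy': 216.46400670338477, 'xyz': array([0.47164155, 0.02379081, 0.94625007]), 'attitude': array([-0.05851887,  0.70592055, -0.7026079 ,  0.06777797])}
scoop_grip 0.71 [384. 246.] [ 0.571 -0.249  0.014] [ 0.456 -0.305  0.004] [ 0.643 -0.193  0.058] 1571
scoop_center 0.75 [385
[... 2085 characters left out ...]
-0.026 -0.001] [0.579 0.04  0.021] 609
crucible 0.56 [280. 250.] [ 0.699 -0.03   0.03 ] [ 0.679 -0.05   0.013] [ 0.719 -0.011  0.042] 245
beaker 0.71 [393. 188.] [0.694 0.358 0.063] [0.653 0.339 0.002] [0.719 0.405 0.091] 878
beaker 0.43 [110. 288.] [ 0.634 -0.421  0.082] [ 0.602 -0.447  0.006] [ 0.646 -0.388  0.151] 1810
amber_a 0.93 [111. 289.] [ 0.634 -0.42   0.081] [ 0.603 -0.447  0.004] [ 0.646 -0.387  0.151] 1825
amber_a 0.65 [376. 159.] [0.587 0.403 0.079] [0.556 0.388 0.006] [0.606 0.434 0.15 ] 911
weigh_jar 0.67 [287. 269.] [ 0.775 -0.06   0.049] [ 0.746 -0.079  0.016] [ 0.788 -0.041  0.053] 310
stopper 0.48 [314. 251.] [0.735 0.04  0.023] [0.716 0.03  0.006] [0.745 0.059 0.028] 149
```

```bash
python3 - <<'E'
from h import *
from scipy.optimize import least_squares
for n in("top","scene"):
    C=np.load(n+"C.npy"); x,y,z=C[...,0],C[...,1],C[...,2]
    m=(z>.05)&(z<.064)&(x>.4)&(x<.7)&(y>-.34)&(y<-.15)
    H=C[m]; u,s,vt=np.linalg.svd(H[:,:2]-H[:,:2].mean(0),full_matrices=False)
    d=vt[0]*np.sign(vt[0,0]); t=(H[:,:2]-H[:,:2].mean(0))@d; w=(H[:,:2]-H[:,:2].mean(0))@[-d[1],d[0]]
    print(n,"handle",len(H),H.mean(0).round(4),"yaw",np.degrees(np.arctan2(d[1],d[0])).round(2),np.percentile(t,[0,2,98,100]).round(3),np.percentile(w,[2,98]).round(3),"mid",(H[:,:2].mean(0)+d*(np.percentile(t,1)+np.percentile(t,99))/2).round(4))
    m=(z>.056)&(z<.066)&(x>.5)&(x<.72)&(y>.08)&(y<.27); B=C[m]
    f=least_squares(lambda p:np.hypot(B[:,0]-p[0],B[:,1]-p[1])-.059,[.62,.175],loss="soft_l1",f_scale=.003)
    print("bowl",len(B),f.x.round(4),np.median(B[:,2]).round(4))
p=cv2.imread("pics/top0.png"); q=cv2.imread("pics/scene0.png")
cv2.imwrite("pics/a.png",cv2.resize(p[120:340,60:520],None,fx=1.7,fy=1.7))
E
```

```text
top handle 311 [ 0.4935 -0.2857  0.0561] yaw 27.99 [-0.05  -0.047  0.047  0.048] [-0.008  0.007] mid [ 0.4931 -0.286 ]
bowl 452 [0.6164 0.1758] 0.0597
scene handle 228 [ 0.4998 -0.2911  0.0563] yaw 28.33 [-0.053 -0.051  0.045  0.047] [-0.007  0.011] mid [ 0.4969 -0.2927]
bowl 264 [0.6189 0.1704] 0.0596
```

View pics/a.png

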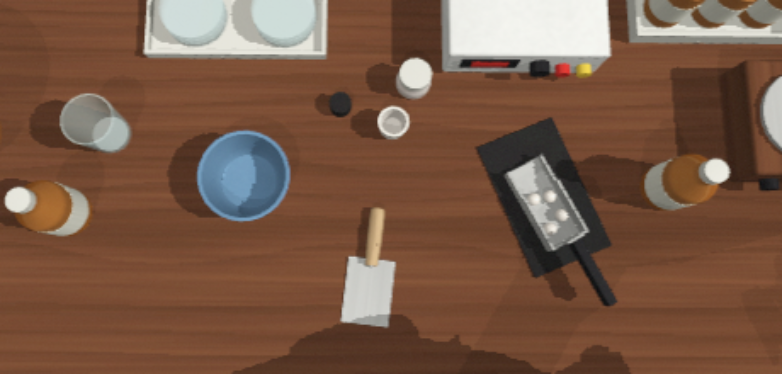

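The top view shows the scoop at about (545,200), nose up-left, with four beads in it. The bowl is at (244,175), the spatula at (370,270) and the bottles well clear. I'm moving above the handle now.

Request:
servo_tool(linear=[[0.58,-0.25,0.12],[0.58,-0.25,0.12],[0.58,-0.25,0.12],[0.58,-0.25,0.12],[0.58,-0.25,0.12],[0.58,-0.25,0.12],[0.58,-0.25,0.12],[0.58,-0.25,0.12],[0.58,-0.25,0.12],[0.58,-0.25,0.12],[0.58,-0.25,0.12],[0.58,-0.25,0.12],[0.58,-0.25,0.12],[0.58,-0.25,0.12],[0.58,-0.25,0.12],[0.58,-0.25,0.12],[0.58,-0.25,0.12],[0.58,-0.25,0.12],[0.58,-0.25,0.12],[0.58,-0.25,0.12]], rot=[[0,0,-0.0024],[0,0,-0.0024],[0,0,-0.0024],[0,0,-0.0024],[0,0,-0.0024],[0,0,-0.0024],[0,0,-0.0024],[0,0,-0.0024],[0,0,-0.0024],[0,0,-0.0024],[0,0,-0.0024],[0,0,-0.0024],[0,0,-0.0024],[0,0,-0.0024],[0,0,-0.0024],[0,0,-0.0024],[0,0,-0.0024],[0,0,-0.0024],[0,0,-0.0024],[0,0,-0.0024]], claw=[87,87,87,87,87,87,87,87,87,87,87,87,87,87,87,87,87,87,87,87])

```text
t: 3.2
tcp_pos: [0.512, -0.2719, 0.1723]
tool_rot: [-0.0, 0.97, 0.244, 0.0]
wrist_force: [-0.2, -0.0, -0.6]
gripper_width: 0.0871
```

```bash
cat >> h.py <<'E'
def log():
    o=bot.observe(); open("log.txt","a").write(repr([list(map(float,o["joint_pos"])),list(map(float,o["tcp_pos"])),list(map(float,o["tool_rot"]))])+"\n"); return o
def handle(n="wrist",nm="w"):
    o=log(); cm=cal(n); p,d=bot.camera(n); save(nm,p); C=cloud(n,d,cm)
    x,y,z=C[...,0],C[...,1],C[...,2]
    m=(d>0)&(z>.05)&(z<.062)&(np.hypot(x-.495,y+.289)<.09)
    H=C[m]; c=H[:,:2].mean(0); v=np.linalg.svd(H[:,:2]-c,full_matrices=False)[2][0]; v*=np.sign(v[0])
    t=(H[:,:2]-c)@v; w=(H[:,:2]-c)@[-v[1],v[0]]
    print(len(H),H.mean(0).round(4),"yaw",np.degrees(np.arctan2(v[1],v[0])).round(2),np.percentile(t,[1,99]).round(4),np.percentile(w,[1,99]).round(4),"front end",(c+v*np.percentile(t,99)).round(4),"back",(c+v*np.percentile(t,1)).round(4))
    return o,p,d,C
E
python3 - <<'E'
from h import *
o,p,d,C=handle("wrist","w1"); print(o["tcp_pos"],o["joint_pos"].round(3))
np.save("w1C.npy",C)
# mat fit
for n in("top","scene"):
    C=np.load(n+"C.npy")
    p=cv2.imread("pics/%s0.png"%n); x,y,z=C[...,0],C[...,1],C[...,2]
    m=(p.max(2)<45)&(x>.47)&(x<.74)&(y>-.36)&(y<-.13)&(z<.012)
    l,L,s,_=cv2.connectedComponentsWithStats(m.astype(np.uint8)); k=1+s[1:,4].argmax(); Q=C[L==k][:,:2].astype(np.float32)
    print(n,cv2.minAreaRect(Q),len(Q))
E
```

```text
2455 [ 0.4978 -0.2874  0.0564] yaw 28.09 [-0.052   0.0437] [-0.0091  0.0092] front end [ 0.5364 -0.2668] back [ 0.4519 -0.3119]
[ 0.51197247 -0.27185807  0.17231503] [ 0.523  0.413 -0.154  1.781  0.075  0.953 -0.741]
top ((0.5781148076057434, -0.22805353999137878), (0.17167437076568604, 0.08092692494392395), 21.515369415283203) 790Traceback (most recent call last):
  File "<stdin>", line 9, in <module>
ValueError: attempt to get argmax of an empty sequence
```

View pics/w1.png

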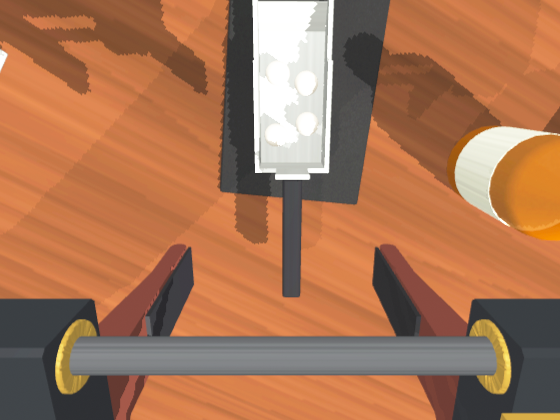

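Wrist view: the handle runs from row 178 to 297 at column 292, about 9 px right of the jaw centre line. The mat agrees with the scoop's direction. I'll shift by 7 mm, descend, then close.

Request:
servo_tool(linear=[[0,0.1,0.2],[0,0.1,0.4],[0,0.03,0.4],[0,0,0.4],[0,0,0.4],[0,0,0.4],[0,0,0.4],[0,0,0.4],[0,0,0.4],[0,0,0.4],[0,0,0.2],[0,0,0.1],[0,0,0],[0,0,0],[0,0,0],[0,0,0],[0,0,0],[0,0,0],[0,0,0]], rot=[[0,0,0],[0,0,0],[0,0,0],[0,0,0],[0,0,0],[0,0,0],[0,0,0],[0,0,0],[0,0,0],[0,0,0],[0,0,0],[0,0,0],[0,0,0],[0,0,0],[0,0,0],[0,0,0],[0,0,0],[0,0,0],[0,0,0]], claw=[87,87,87,87,87,87,87,87,87,87,70,55,40,28,20,12,8,8,8])

```text
t: 5.15
tcp_pos: [0.5143, -0.2811, 0.0497]
tool_rot: [0.0, 0.97, 0.242, 0.0]
wrist_force: [-0.5, 0.1, 0.9]
gripper_width: 0.0185
```

```bash
python3 - <<'E'
from h import *
o=log(); print(o["gripper_width"],o["wrist_force"],o["tcp_pos"],o["joint_pos"].round(3))
E
```

```text
0.018508003372009866 [-0.4708751   0.08319227  0.85499957] [ 0.51433382 -0.28106963  0.04972563] [ 0.517  0.581 -0.133  1.853  0.112  0.715 -0.761]
```

Still closing (18.5 mm), so I'll wait a few rows.

Request:
servo_tool(linear=[[0,0,0],[0,0,0],[0,0,0],[0,0,0]], rot=[[0,0,0],[0,0,0],[0,0,0],[0,0,0]], claw=[5,5,5,5])

```text
t: 5.55
tcp_pos: [0.5143, -0.2809, 0.0497]
tool_rot: [-0.0, 0.97, 0.242, -0.0]
wrist_force: [-1.0, 0.8, 1.4]
gripper_width: 0.0138
```

Request:
servo_tool(linear=[[0,0,-0.05],[0,0,-0.1],[0,0,-0.15],[0,0,-0.2],[0,0,-0.25],[0,0,-0.3],[0,0,-0.3],[0,0,-0.3],[0,0,-0.3],[0,0,-0.25],[0,0,-0.2],[0,0,-0.1],[0,0,-0.05],[0,0,0],[0,0,0]], rot=[[0,0,0],[0,0,0],[0,0,0],[0,0,0],[0,0,0],[0,0,0],[0,0,0],[0,0,0],[0,0,0],[0,0,0],[0,0,0],[0,0,0],[0,0,0],[0,0,0],[0,0,0]], claw=[5,5,5,5,5,5,5,5,5,5,5,5,5,5,5])

```text
t: 7.05
tcp_pos: [0.5141, -0.281, 0.1258]
tool_rot: [-0.0, 0.97, 0.242, -0.0]
wrist_force: [0.7, 0.8, -2.2]
gripper_width: 0.0137
```

```bash
cat >> h.py <<'E'
def scoop(n,nm,zmin=.05):
    "rim/handle geometry of held scoop in the tool frame"
    o=log(); T=q2R(o["tool_rot"]); cm=cal(n); p,d=bot.camera(n); save(nm,p); C=cloud(n,d,cm)
    r=bot.regions_of(n,"scoop_center")
    L=(C-o["tcp_pos"])@T
    print(n,o["t"],[round(x["score"],2) for x in r[:2]],o["wrist_force"].round(2),o["wrist_torque"].round(3),o["tcp_pos"].round(4))
    return o,p,d,C,L,(r[0]["region"]&(d>0) if r else None)
E
python3 - <<'E'
from h import *
for n in("wrist","scene"):
    o,p,d,C,L,m=scoop(n,n+"2")
    Q=L[m]; 
    for a in np.arange(-.08,.17,.02):
        s=Q[(Q[:,0]>a)&(Q[:,0]<a+.02)]
        if len(s)>5: print(a.round(3),len(s),"y",np.percentile(s[:,1],[3,97]).round(4),"z top",np.percentile(s[:,2],[2,5,20,50,95]).round(4))
    print("x max",np.percentile(Q[:,0],[1,99,99.8]))
print(o["joint_pos"].round(3))
E
```

```text
wrist 7.05 [0.83] [ 0.66  0.84 -2.16] [-0.101  0.151 -0.004] [ 0.5141 -0.281   0.1258]
-0.08 207 y [-0.0059  0.0078] z top [-0.008  -0.0079 -0.0073 -0.007  -0.0056]
-0.06 1116 y [-0.0056  0.0073] z top [-0.0081 -0.0079 -0.0075 -0.0071 -0.006 ]
-0.04 65 y [-0.0227  0.0062] z top [-0.0081 -0.008  -0.0077 -0.0073  0.1251]
-0.02 1367 y [-0.006   0.0073] z top [-0.0081 -0.0079 -0.0075 -0.0069 -0.0055]
0.0 1574 y [-0.0058  0.007 ] z top [-0.0081 -0.0079 -0.0074 -0.0069 -0.0058]
0.02 7385 y [-0.0249  0.0258] z top [-0.0074 -0.0069  0.0084  0.0278  0.0437]
0.04 3624 y [-0.0266  0.0274] z top [0.0153 0.0157 0.0182 0.0425 0.044 ]
0.06 5584 y [-0.0264  0.0267] z top [0.0154 0.0159 0.0275 0.0428 0.0441]
0.08 4257 y [-0.0269  0.0272] z top [0.0153 0.0157 0.0175 0.0425 0.0441]
0.1 5595 y [-0.026   0.0261] z top [0.0168 0.0237 0.0417 0.043  0.0443]
x max [-0.05834979  0.1167379   0.11760168]
scene 7.15 [0.83] [-0.33  0.36 -2.14] [-0.08   0.133  0.014] [ 0.5141 -0.281   0.1258]
-0.04 8 y [0.007  0.0091] z top [-0.006  -0.0058 -0.0037  0.0031  0.0076]
0.0 42 y [-0.0021  0.0114] z top [-0.0103 -0.0098 -0.0081 -0.0055  0.0102]
0.02 329 y [-0.0254  0.0308] z top [-0.0078 -0.0061  0.0103  0.023   0.0437]
0.04 168 y [-0.0268  0.0321] z top [0.0139 0.0151 0.0194 0.0288 0.0442]
0.06 194 y [-0.0264  0.0313] z top [0.014  0.0155 0.0199 0.0303 0.0432]
0.08 176 y [-0.0257  0.0317] z top [0.0144 0.015  0.0194 0.0283 0.0434]
0.1 200 y [-0.0258  0.0306] z top [0.019  0.0212 0.0264 0.0384 0.0443]
0.12 181 y [-0.0263  0.0312] z top [0.0221 0.0231 0.0271 0.0367 0.0435]
0.14 103 y [-0.0266  0.0308] z top [0.0242 0.0258 0.0325 0.0361 0.044 ]
x max [-0.0265315   0.14504365  0.14594654]
[ 0.527  0.478 -0.146  1.806  0.088  0.865 -0.741]
```

View pics/scene2.png

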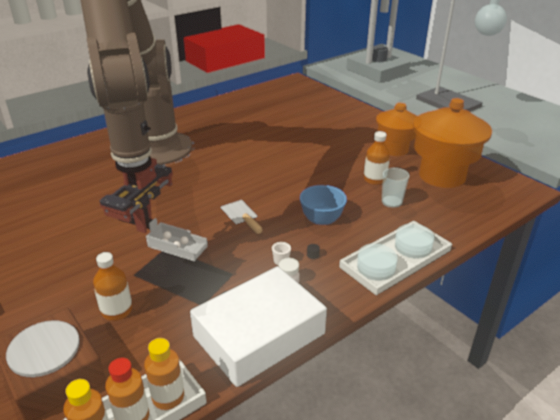

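Scene view: the scoop hangs level at (178,242), with the bead cluster visible at (165,240). The bowl is at (323,205). Measured levels match: underside 45.5 mm below the TCP and spout 146 mm ahead of it, with no droop. Next I'll fit the arm's kinematics to choose a yaw at the bowl that stays within the joint ranges.

```bash
cat > kin.py <<'E'
import numpy as np, itertools
from scipy.optimize import least_squares
from scipy.spatial.transform import Rotation as R
D=[eval(l) for l in open("log.txt")]; D.append([[1.0608,.41188,-.01274,1.59705,.00562,1.13429,-.08217],[.267,-.56458,.24382],[-.00076,.97569,.219145,-.00023]])
def fk(p,s,q):
    h,L1,a,L2,L3,c,b=p; Z=lambda t:R.from_euler("z",t); Y=lambda t:R.from_euler("y",t); v=lambda x,z:np.array([x,0,z])
    r=Z(s[0]*q[0]); t=v(0,h)
    r=r*Y(q[1]); t=t+r.apply(v(a,L1)); r=r*Z(s[1]*q[2])*Y(q[3]); t=t+r.apply(v(-b,L2))
    r=r*Z(s[2]*q[4])*Y(q[5]); t=t+r.apply(v(0,L3)); return t,r*Z(s[3]*q[6]+c)
def res(p,s):
    e=[]
    for q,t,o in D:
        t1,r1=fk(p,s,q); e+=list((t1-t))+list(.3*(R.from_quat([o[1],o[2],o[3],o[0]]).inv()*r1).as_rotvec())
    return np.array(e)
best=None
for s in itertools.product([1,-1],repeat=4):
    for c in(0,1.57,3.14,-1.57):
        f=least_squares(res,[.34,.4,0,.4,.3,c,0],args=(s,))
        if best is None or f.cost<best[0]: best=(f.cost,s,f.x)
cost,S,P=best
LO=np.array([-2.95,-.29,-1.47,.14,-1.03,.13,-2.86]);HI=np.array([2.95,1.99,1.44,2.54,4.17,1.85,2.86])
def tool(yaw,pitch,spout):
    x=np.array([np.cos(yaw),np.sin(yaw),0]);r=R.from_matrix(np.c_[x,[x[1],-x[0],0],[0,0,-1]])
    r=R.from_rotvec(pitch*np.array([-x[1],x[0],0]))*r
    return np.array(spout)-r.apply([.146,0,.0455]),r
def ik(q0,t,r):
    def e(q):
        t1,r1=fk(P,S,q); return np.r_[(t1-t)*10,3*(r.inv()*r1).as_rotvec(),.003*(q-q0)]
    f=least_squares(e,np.clip(q0,LO+.001,HI-.001),bounds=(LO,HI)); return f.x,np.abs(f.fun[:6]).max()
E
python3 - <<'E'
from kin import *
print(len(D),cost,S,P.round(4),np.abs(res(P,S)).max())
b=np.array([.6175,.173]);q0=np.array(D[-2][0])
for yd in range(0,121,15):
    y=np.radians(yd); n=np.array([np.cos(y),np.sin(y)]); sp=[*(b-.042*n),.06]
    q=q0
    for k in np.linspace(0,1,6): q,e0=ik(q,*tool(.49+k*(y-.49),0,[*(np.array([.643,-.21])*(1-k)+k*np.array(sp[:2])),.13]))
    qa=q
    for pt in np.linspace(0,.72,8): q,e1=ik(q,*tool(y,pt,sp))
    print(yd,e0.round(4),e1.round(4),qa.round(2),q.round(2),"margin",np.minimum(q-LO,HI-q).min().round(2))
E
```

```text
5 0.0021617843281853126 (-1, -1, -1, -1) [-23.0755   0.2668   0.2742   0.1842 -23.1285   1.5708   0.1165] 0.033633496343758285
0 0.0001 2.0486 [-0.08  0.14 -0.74  2.54  0.19  0.51 -2.56] [-2.8   0.56  1.44  1.64 -0.6   1.44 -2.86] margin 0.0
15 0.0001 2.0173 [ 0.06  0.14 -0.84  2.54  0.21  0.52 -2.27] [ 2.88  0.5  -0.    1.36 -0.    1.23  1.57] margin 0.07
30 0.0002 2.0198 [ 0.12  0.13 -0.73  2.54  0.18  0.51 -1.81] [ 2.61  0.5  -0.    1.36  0.01  1.23  1.56] margin 0.34
45 0.0001 2.0278 [ 0.05  0.12 -0.33  2.54  0.08  0.49 -1.14] [2.34 0.5  0.   1.36 0.01 1.23 1.54] margin 0.61
60 0.0 2.0406 [ 0.14  0.23 -0.38  2.26  0.14  0.67 -0.87] [2.07 0.5  0.   1.36 0.02 1.24 1.53] margin 0.61
75 0.0002 2.0574 [ 0.14  0.41 -0.36  1.81  0.17  0.95 -0.55] [1.8  0.51 0.   1.36 0.03 1.24 1.52] margin 0.61
90 0.0039 2.0772 [ 0.05  0.56 -0.08  1.37  0.05  1.21 -0.04] [1.53 0.51 0.   1.36 0.03 1.24 1.51] margin 0.61
105 0.0098 2.0986 [ 0.02  0.57 -0.02  1.36  0.01  1.22  0.26] [1.27 0.52 0.   1.36 0.03 1.24 1.51] margin 0.61
120 0.014 2.12 [-0.01  0.57 -0.01  1.36  0.01  1.22  0.5 ] [1.01 0.52 0.   1.36 0.03 1.24 1.52] margin 0.61
```

```bash
python3 - <<'E'
s=open("kin.py").read()
s=s.replace("h,L1,a,L2,L3,c,b=p","h,L1,a,L2,L3,c,b,c0,d=p").replace("r=Z(s[0]*q[0]); t=v(0,h)","r=Z(s[0]*q[0]+c0); t=v(0,h)+r.apply([0,d,0])")
s=s.replace("return np.array(e)\nbest","return np.r_[e,1e-3*(np.array(p)-[.32,.52,0,.46,.36,p[5],0,0,0])]\nbest").replace("[.34,.4,0,.4,.3,c,0]","[.32,.52,0,.46,.36,c,0,0,0]")
open("kin.py","w").write(s)
E
cat > chk.py <<'E'
from kin import *
print(len(D),cost,S,P.round(4),np.abs(res(P,S)).max())
b=np.array([.6175,.173]);q0=np.array(D[-2][0])
for yd in range(0,121,15):
    y=np.radians(yd); n=np.array([np.cos(y),np.sin(y)]); sp=[*(b-.042*n),.06]
    q=q0
    for k in np.linspace(0,1,6): q,e0=ik(q,*tool(.49+k*(y-.49),0,[*(np.array([.643,-.21])*(1-k)+k*np.array(sp[:2])),.13]))
    qa=q
    for pt in np.linspace(0,.72,8): q,e1=ik(q,*tool(y,pt,sp))
    print(yd,e0.round(4),e1.round(4),qa.round(2),q.round(2),"margin",np.minimum(q-LO,HI-q).min().round(2))
E
python3 chk.py
```

```text
5 1.1480445521175426e-07 (-1, -1, -1, -1) [ 0.3222  0.5164  0.0054  0.4499  0.3692  1.5654  0.0116 -0.0054 -0.045 ] 0.00032198567139155726
0 0.0 0.0 [-0.2   0.24 -0.34  2.04  0.1   0.88 -2.16] [-0.14  0.8  -0.28  1.31 -0.06  1.73 -1.96] margin 0.12
15 0.0 0.0 [-0.07  0.22 -0.35  2.06  0.1   0.87 -1.79] [-0.2   0.8  -0.24  1.3   0.06  1.77 -1.76] margin 0.08
30 0.0 0.0 [ 0.03  0.24 -0.36  2.04  0.11  0.88 -1.43] [-0.26  0.79 -0.21  1.31  0.2   1.77 -1.54] margin 0.08
45 0.0 0.0 [ 0.13  0.28 -0.36  1.99  0.13  0.9  -1.09] [-0.31  0.77 -0.18  1.35  0.33  1.73 -1.34] margin 0.12
60 0.0 0.0 [ 0.19  0.35 -0.38  1.9   0.16  0.93 -0.78] [-0.35  0.74 -0.17  1.4   0.46  1.66 -1.16] margin 0.19
75 0.0 0.0 [ 0.24  0.43 -0.4   1.78  0.2   0.97 -0.51] [-0.38  0.71 -0.17  1.47  0.59  1.56 -1.  ] margin 0.29
90 0.0 0.0 [ 0.26  0.52 -0.44  1.66  0.25  1.02 -0.26] [-0.39  0.67 -0.19  1.55  0.71  1.44 -0.85] margin 0.41
105 0.0 0.0 [ 0.25  0.61 -0.47  1.52  0.3   1.09 -0.03] [-0.39  0.62 -0.21  1.64  0.84  1.3  -0.73] margin 0.55
120 0.0 0.0 [ 0.22  0.69 -0.5   1.38  0.34  1.16  0.2 ] [-0.37  0.58 -0.24  1.72  0.97  1.15 -0.61] margin 0.7
```

The fit is good to 0.3 mm. At about 88° yaw, tipping to 40° keeps a 0.4 rad joint margin, so I'll turn the scoop 60° in place while rising.

Request:
servo_tool(linear=[[0,0,-0.02],[0,0,-0.04],[0,0,-0.06],[0,0,-0.06],[0,0,-0.06],[0,0,-0.06],[0,0,-0.06],[0,0,-0.06],[0,0,-0.06],[0,0,-0.06],[0,0,-0.06],[0,0,-0.06],[0,0,-0.06],[0,0,-0.06],[0,0,-0.06],[0,0,-0.06],[0,0,-0.06],[0,0,-0.06],[0,0,-0.04],[0,0,-0.02]], rot=[[0,0,-0.01],[0,0,-0.025],[0,0,-0.04],[0,0,-0.055],[0,0,-0.06],[0,0,-0.065],[0,0,-0.065],[0,0,-0.065],[0,0,-0.065],[0,0,-0.065],[0,0,-0.065],[0,0,-0.065],[0,0,-0.065],[0,0,-0.065],[0,0,-0.065],[0,0,-0.06],[0,0,-0.055],[0,0,-0.04],[0,0,-0.025],[0,0,-0.01]], claw=[5,5,5,5,5,5,5,5,5,5,5,5,5,5,5,5,5,5,5,5])

```text
t: 9.25
tcp_pos: [0.5144, -0.2812, 0.1587]
tool_rot: [0.0, 0.725, 0.689, 0.0]
wrist_force: [-0.2, -0.5, -2.8]
gripper_width: 0.0137
```

```bash
cat >> h.py <<'E'
def togo(yaw,pitch,spout):
    "shift (units, present tool axes) and turn to bring spout to place at yaw/pitch"
    o=log(); T=q2R(o["tool_rot"]); x=np.array([np.cos(yaw),np.sin(yaw),0])
    G=R.from_rotvec(pitch*np.array([-x[1],x[0],0])).as_matrix()@np.c_[x,[x[1],-x[0],0],[0,0,-1]]
    t=np.array(spout)-G@[.146,0,.0455]
    print("yaw now",np.degrees(np.arctan2(T[1,0],T[0,0])).round(2),"spout",(o["tcp_pos"]+T@[.146,0,.0455]).round(4),"go",(T.T@(t-o["tcp_pos"])/.03).round(3),"turn",R.from_matrix(T.T@G).as_rotvec().round(4),"F",o["wrist_force"].round(2))
E
python3 - <<'E'
from h import *
n=np.array([np.cos(1.5376),np.sin(1.5376)]); b=np.array([.6175,.173])
togo(1.5376,0,[*(b-.042*n),.1])
# mat, now bare
cm=cal("top"); p,d=bot.camera("top"); save("top3",p); C=cloud("top",d,cm); np.save("top3C.npy",C)
for r in bot.regions_of("top","mat")[:1]:
    Q=C[r["region"]&(d>0)&(np.abs(C[...,2])<.02)][:,:2].astype(np.float32); print(r["score"],cv2.minAreaRect(Q),Q.min(0),Q.max(0))
E
```

```text
yaw now 87.13 spout [ 0.5217 -0.1354  0.1132] go [9.029 2.781 0.441] turn [ 0.0003  0.0002 -0.0168] F [-0.21 -0.52 -2.83]
0.6 ((0.6058660745620728, -0.23656940460205078), (0.18511678278446198, 0.12071776390075684), 22.957136154174805) [ 0.5384598 -0.3240671] [ 0.7097847 -0.1491182]
```

View pics/top3.png

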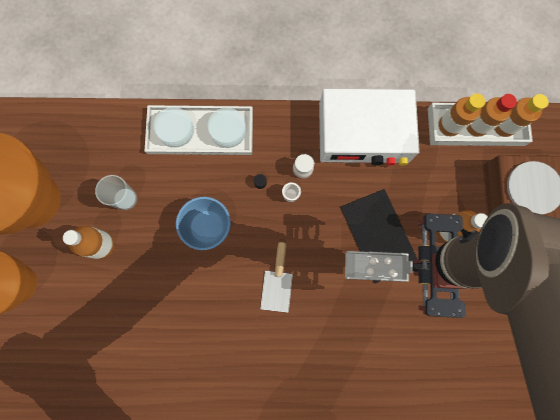

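Top view: the scoop is at (378,266) with four beads inside, the mat at (378,228), the bowl at (203,223). The mat centre comes out near (0.599,-0.240). Now I'll translate towards the bowl.

Request:
servo_tool(linear=[[0.1,0.03,0],[0.2,0.06,0],[0.3,0.09,0],[0.4,0.12,0],[0.5,0.15,0],[0.5,0.15,0],[0.5,0.15,0],[0.5,0.15,0],[0.5,0.15,0],[0.5,0.15,0],[0.5,0.15,0],[0.5,0.15,0],[0.5,0.15,0],[0.5,0.15,0],[0.5,0.15,0],[0.5,0.15,0],[0.4,0.12,0],[0.3,0.09,0],[0.2,0.06,0],[0.1,0.03,0]], rot=[[0,0,0],[0,0,0],[0,0,0],[0,0,0],[0,0,0],[0,0,0],[0,0,0],[0,0,0],[0,0,0],[0,0,0],[0,0,0],[0,0,0],[0,0,0],[0,0,0],[0,0,0],[0,0,0],[0,0,0],[0,0,0],[0,0,0],[0,0,0]], claw=[5,5,5,5,5,5,5,5,5,5,5,5,5,5,5,5,5,5,5,5])

```text
t: 11.35
tcp_pos: [0.5986, -0.0446, 0.1585]
tool_rot: [-0.0, 0.725, 0.689, -0.0]
wrist_force: [0.3, 0.6, -2.2]
gripper_width: 0.0135
```

```bash
python3 - <<'E'
from h import *
from scipy.optimize import least_squares
for n in("wrist","top"):
    cm=cal(n); p,d=bot.camera(n); save(n+"4",p); C=cloud(n,d,cm); x,y,z=C[...,0],C[...,1],C[...,2]
    blue=(p[...,2]>p[...,0].astype(int)+25)
    m=(d>0)&blue&(z>.056)&(z<.066)&(x>.5)&(x<.72)&(y>.08)&(y<.27); B=C[m]
    if len(B)<20: print(n,len(B)); continue
    f=least_squares(lambda p:np.hypot(B[:,0]-p[0],B[:,1]-p[1])-.059,[.617,.173],loss="soft_l1",f_scale=.003)
    print(n,"bowl",len(B),f.x.round(4),np.median(B[:,2]).round(4),B.min(0).round(3),B.max(0).round(3))
b=np.array([.6175,.173]); y=np.radians(87.1); togo(y,0,[*(b-.042*np.array([np.cos(y),np.sin(y)])),.07])
E
```

```text
wrist 0
top bowl 431 [0.6162 0.1758] 0.0595 [0.557 0.116 0.056] [0.677 0.236 0.064]
yaw now 87.08 spout [0.606  0.1008 0.113 ] go [1.022 0.264 1.434] turn [-0.0001  0.0001 -0.0003] F [-0.03 -0.82 -2.51]
```

View pics/wrist4.png

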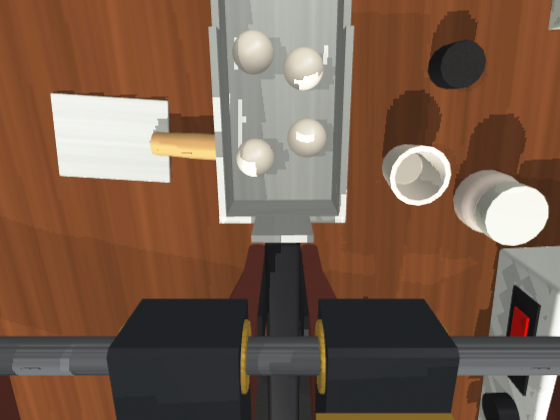

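Wrist view: all four beads are lying in the trough, at about (255,50), (303,68), (307,137) and (255,157). I'll move over the rim and down to 10 mm above it.

Request:
servo_tool(linear=[[0.05,0.02,0.05],[0.1,0.03,0.1],[0.15,0.03,0.15],[0.15,0.03,0.2],[0.15,0.03,0.2],[0.15,0.03,0.2],[0.12,0.03,0.2],[0.1,0.03,0.15],[0.05,0.03,0.1],[0,0,0.05],[0,0,0.03],[0,0,0]], rot=[[0,0,0],[0,0,0],[0,0,0],[0,0,0],[0,0,0],[0,0,0],[0,0,0],[0,0,0],[0,0,0],[0,0,0],[0,0,0],[0,0,0]], claw=[5,5,5,5,5,5,5,5,5,5,5,5])

```text
t: 12.65
tcp_pos: [0.6078, -0.0152, 0.1157]
tool_rot: [0.0, 0.725, 0.689, -0.0]
wrist_force: [0.4, -0.2, -2.1]
gripper_width: 0.0138
```

```bash
python3 - <<'E'
from h import *
o=bot.observe();print(o["wrist_force"],o["wrist_torque"])
b=np.array([.6175,.173]); y=np.radians(87.1); togo(y,0,[*(b-.042*np.array([np.cos(y),np.sin(y)])),.06])
p,d=bot.camera("scene"); save("s5",cv2.resize(p[130:270,190:400],None,fx=3.2,fy=3.2,interpolation=cv2.INTER_CUBIC))
E
```

```text
[ 0.43939284 -0.24986385 -2.07682115] [-0.21305902 -0.07103079  0.02564561]
yaw now 87.06 spout [0.6153 0.1306 0.0701] go [0.016 0.004 0.339] turn [ 0.0001  0.0002 -0.0007] F [ 0.44 -0.25 -2.08]
```

View pics/s5.png

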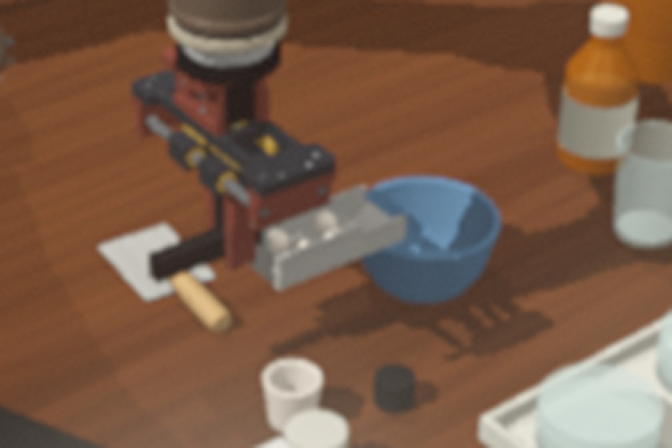

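Scene crop: the spout overlaps the bowl's near rim at about (400,215), with the beads still at the back. I'm lowering to contact in small steps.

Request:
servo_tool(linear=[[0,0,0.06],[0,0,0.06],[0,0,0.06],[0,0,0.04],[0,0,0.03],[0,0,0.03],[0,0,0]], rot=[[0,0,0],[0,0,0],[0,0,0],[0,0,0],[0,0,0],[0,0,0],[0,0,0]], claw=[5,5,5,5,5,5,5])

```text
t: 13.4
tcp_pos: [0.6078, -0.0149, 0.1071]
tool_rot: [-0.0, 0.725, 0.689, -0.0]
wrist_force: [-0.1, 0.3, -2.1]
gripper_width: 0.014
```

```bash
python3 -c "
from h import *
o=bot.observe();print(o['tcp_pos'],o['wrist_force'],o['wrist_torque'])"
```

```text
[ 0.60777413 -0.01493014  0.10708517] [-0.08177464  0.31011324 -2.06859102] [-0.15751207 -0.08906719 -0.05332511]
```

Request:
servo_tool(linear=[[0,0,0.03],[0,0,0.03],[0,0,0]], rot=[[0,0,0],[0,0,0],[0,0,0]], claw=[5,5,5])

```text
t: 13.7
tcp_pos: [0.6079, -0.015, 0.1055]
tool_rot: [0.0, 0.725, 0.689, 0.0]
wrist_force: [0.7, -0.3, -0.9]
gripper_width: 0.014
```

```bash
python3 -c "
from h import *
o=bot.observe();print(o['tcp_pos'],o['wrist_force'],o['wrist_torque'])"
```

```text
[ 0.60794488 -0.01498125  0.10553458] [ 0.66862828 -0.29523616 -0.94233777] [-0.06957188  0.01742973  0.01129909]
```

Request:
servo_tool(linear=[[0,0,0.03],[0,0,0],[0,0,0]], rot=[[0,0,0],[0,0,0],[0,0,0]], claw=[5,5,5])

```text
t: 14.0
tcp_pos: [0.6079, -0.0151, 0.1048]
tool_rot: [0.0, 0.725, 0.689, 0.0]
wrist_force: [-1.2, -1.3, 2.1]
gripper_width: 0.0135
```

```bash
python3 -c "
from h import *
o=log();print(o['tcp_pos'],o['wrist_force'],o['wrist_torque'])"
```

```text
[ 0.60793521 -0.01509661  0.1048157 ] [-1.15026991 -1.2846176   2.09758791] [-0.10903977  0.14234191  0.12704257]
```

Resting on the rim with about 4 N. Now tipping about the contact line in 2° rows, checking force between chunks.

Request:
servo_tool(linear=[[0.056,0,-0.162],[0.056,0,-0.162],[0.056,0,-0.162],[0.056,0,-0.162],[0.056,0,-0.162],[0,0,0]], rot=[[0,-0.035,0],[0,-0.035,0],[0,-0.035,0],[0,-0.035,0],[0,-0.035,0],[0,0,0]], claw=[5,5,5,5,5,5])

```text
t: 14.6
tcp_pos: [0.6086, -0.0025, 0.1284]
tool_rot: [0.06, 0.721, 0.687, -0.063]
wrist_force: [0.4, 0.4, -2.6]
gripper_width: 0.0138
```

```bash
cat >> h.py <<'E'
def tipst(n=0):
    o=log(); T=q2R(o["tool_rot"]); print("t",o["t"],"pitch",np.degrees(np.arcsin(-T[2,0])).round(2),"spout",(o["tcp_pos"]+T@[.146,0,.0455]).round(4),"F",o["wrist_force"].round(2),"M",o["wrist_torque"].round(3),o["gripper_width"])
E
python3 -c "
from h import *
tipst()"
```

```text
t 14.6 pitch 9.98 spout [0.6152 0.1333 0.0583] F [ 0.39  0.35 -2.61] M [ 0.071 -0.065 -0.016] 0.013835899066330374
```

```bash
cat >> h.py <<'E'
def held(nm):
    o,p,d,C,L,m=scoop("wrist",nm)
    Q=L[m]; X=[];Z=[]
    for a in np.arange(.04,.105,.01):
        s=Q[(Q[:,0]>a)&(Q[:,0]<a+.01)&(np.abs(Q[:,1])>.02)]
        if len(s)>20: X.append(a+.005);Z.append(np.percentile(s[:,2],5))
    f=np.polyfit(X,Z,1); print("trough top: slope deg (nose-down +)",np.degrees(f[0]).round(2),"z at .084",np.polyval(f,.084).round(4),np.round(Z,4))
E
python3 -c "
from h import *
held('w6')"
```

```text
wrist 14.6 [0.93] [ 0.39  0.35 -2.61] [ 0.071 -0.065 -0.016] [ 0.6086 -0.0025  0.1284]
trough top: slope deg (nose-down +) 0.04 z at .084 0.0153 [0.0153 0.0153 0.0152 0.0152 0.0151 0.0149 0.0156]
```

Request:
servo_tool(linear=[[0.005,0,0.03],[0.056,0,-0.158],[0.056,0,-0.158],[0.056,0,-0.158],[0,0,0]], rot=[[0,0,0],[0,-0.035,0],[0,-0.035,0],[0,-0.035,0],[0,0,0]], claw=[5,5,5,5,5])

```text
t: 15.2
tcp_pos: [0.6089, 0.004, 0.1401]
tool_rot: [0.096, 0.717, 0.683, -0.101]
wrist_force: [0.5, 0.3, -1.9]
gripper_width: 0.0139
```

```bash
python3 -c "
from h import *
tipst()"
```

```text
t 15.2 pitch 16.01 spout [0.6153 0.1316 0.0562] F [ 0.47  0.33 -1.91] M [ 0.335 -0.175 -0.021] 0.013875010004528137
```

Request:
servo_tool(linear=[[0.009,0,0.032],[0,0,0]], rot=[[0,0,0],[0,0,0]], claw=[5,5])

```text
t: 15.4
tcp_pos: [0.6088, 0.003, 0.1388]
tool_rot: [0.095, 0.718, 0.682, -0.101]
wrist_force: [-0.4, 2.8, 0.3]
gripper_width: 0.0137
```

```bash
python3 -c "
from h import *
tipst()"
```

```text
t 15.4 pitch 15.94 spout [0.6154 0.1307 0.0549] F [-0.38  2.82  0.27] M [ 1.056 -0.052 -0.012] 0.013743090401985793
```

Request:
servo_tool(linear=[[0.056,0,-0.153],[0.056,0,-0.153],[0.056,0,-0.153],[0.056,0,-0.153],[0,0,0]], rot=[[0,-0.035,0],[0,-0.035,0],[0,-0.035,0],[0,-0.035,0],[0,0,0]], claw=[5,5,5,5,5])

```text
t: 15.9
tcp_pos: [0.6095, 0.0177, 0.1541]
tool_rot: [0.144, 0.708, 0.675, -0.151]
wrist_force: [0.8, 0.2, -1.3]
gripper_width: 0.014
```

```bash
python3 -c "
from h import *
tipst()"
```

```text
t 15.9 pitch 24.08 spout [0.615  0.1323 0.053 ] F [ 0.76  0.21 -1.28] M [ 0.624 -0.178  0.008] 0.013979187010698125
```

Request:
servo_tool(linear=[[0.056,0,-0.152],[0.056,0,-0.152],[0.056,0,-0.152],[0.056,0,-0.152],[0,0,0]], rot=[[0,-0.035,0],[0,-0.035,0],[0,-0.035,0],[0,-0.035,0],[0,0,0]], claw=[5,5,5,5,5])

```text
t: 16.4
tcp_pos: [0.6102, 0.0317, 0.1671]
tool_rot: [0.191, 0.696, 0.663, -0.2]
wrist_force: [-0.0, 1.1, -1.6]
gripper_width: 0.0141
```

```bash
python3 -c "
from h import *
tipst()"
```

```text
t 16.4 pitch 32.11 spout [0.6149 0.1311 0.0509] F [-0.03  1.06 -1.65] M [ 1.067 -0.234  0.006] 0.01410168235489516
```

Request:
servo_tool(linear=[[0.056,0,-0.152],[0.056,0,-0.152],[0.056,0,-0.152],[0.056,0,-0.152],[0,0,0],[0,0,0]], rot=[[0,-0.035,0],[0,-0.035,0],[0,-0.035,0],[0,-0.033,0],[0,0,0],[0,0,0]], claw=[5,5,5,5,5,5])

```text
t: 17.0
tcp_pos: [0.6109, 0.0463, 0.1777]
tool_rot: [0.235, 0.681, 0.648, -0.247]
wrist_force: [0.5, 2.9, -0.5]
gripper_width: 0.0139
```

```bash
python3 -c "
from h import *
tipst()
p,d=bot.camera('scene'); save('s7',cv2.resize(p[120:260,220:400],None,fx=3.6,fy=3.6,interpolation=cv2.INTER_CUBIC))
held('w7');tipst()"
```

```text
t 17.0 pitch 39.89 spout [0.615  0.129  0.0492] F [ 0.49  2.91 -0.51] M [ 1.576 -0.114 -0.022] 0.013855110044139618
wrist 17.05 [0.72] [-0.06  2.59 -1.27] [ 1.556 -0.15  -0.062] [0.6108 0.046  0.1779]
trough top: slope deg (nose-down +) -2.31 z at .084 0.0125 [0.0142 0.0137 0.0133 0.0128 0.0124 0.0119 0.012 ]
t 17.15 pitch 39.91 spout [0.6151 0.1283 0.0496] F [ 0.46  3.79 -0.54] M [ 1.55  -0.126 -0.015] 0.013548353614719408
```

View pics/s7.png

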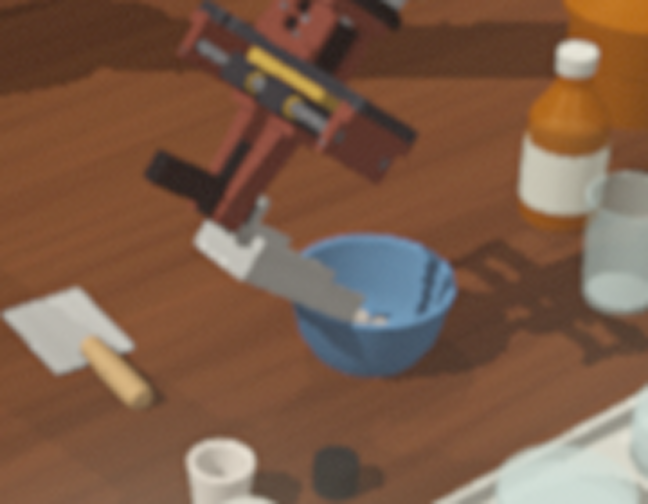

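Scene crop: the scoop is tipped nose-down with its spout over the rim and beads showing at (370,317). Contact is 3–4 N and the scoop has slipped 2.3° in the grip (true tilt about 37.6°). I'm holding for over a second.

Request:
servo_tool(linear=[[0,0,0],[0,0,0],[0,0,0],[0,0,0],[0,0,0],[0,0,0],[0,0,0],[0,0,0],[0,0,0],[0,0,0],[0,0,0],[0,0,0]], rot=[[0,0,0],[0,0,0],[0,0,0],[0,0,0],[0,0,0],[0,0,0],[0,0,0],[0,0,0],[0,0,0],[0,0,0],[0,0,0],[0,0,0]], claw=[5,5,5,5,5,5,5,5,5,5,5,5])

```text
t: 18.35
tcp_pos: [0.6109, 0.0456, 0.1785]
tool_rot: [0.236, 0.681, 0.647, -0.248]
wrist_force: [-0.2, 3.2, -0.3]
gripper_width: 0.0142
```

```bash
python3 -c "
from h import *
tipst(); held('w8')
p,d=bot.camera('top'); save('t8',p)
A=cv2.imread('pics/t8.png')[170:270,140:300]; B=cv2.imread('pics/w8.png')
A=cv2.resize(A,(560,350),interpolation=cv2.INTER_CUBIC); cv2.imwrite('pics/m8.png',cv2.resize(np.vstack([A,B[:230]]),None,fx=1,fy=1))"
```

```text
t 18.35 pitch 39.99 spout [0.6151 0.1281 0.0498] F [-0.15  3.17 -0.34] M [ 1.56  -0.057 -0.04 ] 0.014242501976953245
wrist 18.35 [0.6, 0.33] [-0.15  3.17 -0.34] [ 1.56  -0.057 -0.04 ] [0.6109 0.0456 0.1785]
trough top: slope deg (nose-down +) -2.32 z at .084 0.0126 [0.0143 0.0138 0.0133 0.0128 0.0124 0.0119 0.0121]
```

View pics/m8.png

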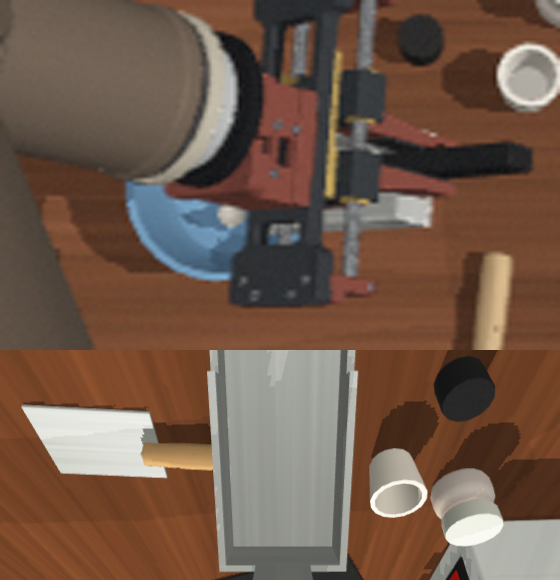

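The trough's visible back is empty and a bead shows in the bowl at (232,215). Now I'll lift straight up and level, allowing for the 2.3° slip.

Request:
servo_tool(linear=[[-0.06,0,-0.08],[-0.13,0,-0.15],[-0.2,0,-0.24],[-0.26,0,-0.31],[-0.26,0,-0.31],[-0.2,0,-0.24],[-0.06,0,-0.08],[0,0,0],[0,0,0],[0,0,0],[0,0,0],[0,0,0],[0,0,0],[0,0,0],[0,0,0],[0,0,0],[0,0,0],[0,0,0],[0,0,0],[0,0,0]], rot=[[0,0,0],[0,0,0],[0,0,0],[0,0,0],[0,0.02,0],[0,0.04,0],[0,0.05,0],[0,0.05,0],[0,0.05,0],[0,0.05,0],[0,0.05,0],[0,0.05,0],[0,0.05,0],[0,0.05,0],[0,0.05,0],[0,0.05,0],[0,0.05,0],[0,0.04,0],[0,0.01,0],[0,0,0]], claw=[5,5,5,5,5,5,5,5,5,5,5,5,5,5,5,5,5,5,5,5])

```text
t: 20.5
tcp_pos: [0.611, 0.0441, 0.234]
tool_rot: [0.014, 0.726, 0.688, -0.013]
wrist_force: [0.0, 0.6, -1.6]
gripper_width: 0.0143
```

```bash
python3 -c "
from h import *
tipst(); held('w9'); o=bot.observe(); print(o['joint_pos'].round(2),o['tcp_pos'])
p,d=bot.camera('scene'); save('s9',p)
A=cv2.imread('pics/s9.png')[110:260,200:400]; B=cv2.imread('pics/w9.png')[0:240]
cv2.imwrite('pics/m9.png',np.vstack([cv2.resize(A,(560,340),interpolation=cv2.INTER_CUBIC),B]))"
```

```text
t 20.5 pitch 2.19 spout [0.6187 0.188  0.183 ] F [ 0.01  0.58 -1.65] M [-0.141 -0.06  -0.013] 0.014273076924072387
wrist 20.5 [0.62] [ 0.01  0.58 -1.65] [-0.141 -0.06  -0.013] [0.611  0.0441 0.234 ]
trough top: slope deg (nose-down +) -1.71 z at .084 0.0124 [0.0138 0.0133 0.013  0.0126 0.0122 0.0118 0.0122]
[ 0.1   0.43 -0.37  1.62  0.21  1.14 -0.38] [0.61086066 0.04546083 0.23372377]
```

View pics/m9.png

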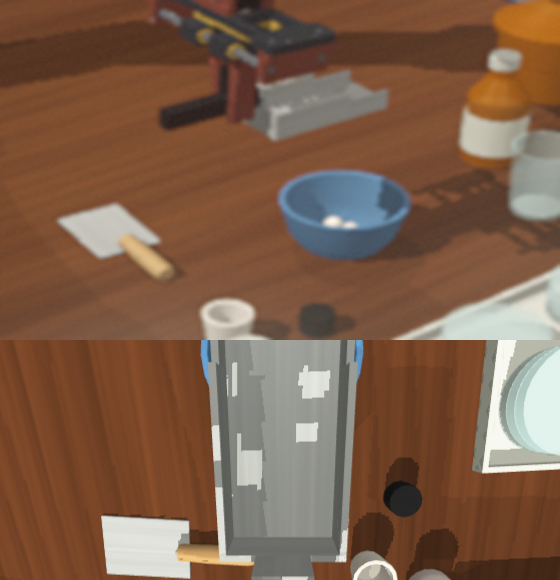

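Scene crop: beads lie in the bowl at (335,222), the bowl is upright, and the scoop is level and empty. The wrist view confirms an empty trough. Now I'll carry it back.

Request:
servo_tool(linear=[[-0.14,-0.03,0.03],[-0.27,-0.06,0.07],[-0.41,-0.09,0.1],[-0.54,-0.115,0.14],[-0.68,-0.144,0.172],[-0.68,-0.144,0.172],[-0.68,-0.144,0.172],[-0.68,-0.144,0.172],[-0.68,-0.144,0.172],[-0.68,-0.144,0.172],[-0.68,-0.144,0.172],[-0.68,-0.144,0.172],[-0.68,-0.144,0.172],[-0.68,-0.144,0.172],[-0.68,-0.144,0.172],[-0.68,-0.144,0.172],[-0.54,-0.115,0.14],[-0.41,-0.09,0.1],[-0.27,-0.06,0.07],[-0.14,-0.03,0.03]], rot=[[0,0,0],[0,0,0],[0,0,0],[0,0,0],[0,0,0],[0,0,0],[0,0,0],[0,0,0],[0,0,0],[0,0,0],[0,0,0],[0,0,0],[0,0,0],[0,0,0],[0,0,0],[0,0,0],[0,0,0],[0,0,0],[0,0,0],[0,0,0]], claw=[5,5,5,5,5,5,5,5,5,5,5,5,5,5,5,5,5,5,5,5])

```text
t: 22.65
tcp_pos: [0.5243, -0.2806, 0.1634]
tool_rot: [0.013, 0.725, 0.688, -0.014]
wrist_force: [-0.9, -0.2, -2.4]
gripper_width: 0.014
```

Request:
servo_tool(linear=[[0,0,0],[0,0,0],[0,0,0],[0,0,0],[0,0,0],[0,0,0],[0,0,0],[0,0,0],[0,0,0],[0,0,0],[0,0,0],[0,0,0],[0,0,0],[0,0,0],[0,0,0],[0,0,0],[0,0,0],[0,0,0],[0,0,0],[0,0,0]], rot=[[0.0004,0,0.01],[0.001,0,0.025],[0.0015,0,0.04],[0.002,0,0.055],[0.0023,0,0.06],[0.0025,0,0.065],[0.0025,0,0.065],[0.0025,0,0.065],[0.0025,0,0.065],[0.0025,0,0.065],[0.0025,0,0.065],[0.0025,0,0.065],[0.0025,0,0.065],[0.0025,0,0.065],[0.0025,0,0.065],[0.0023,0,0.06],[0.002,0,0.055],[0.0015,0,0.04],[0.001,0,0.025],[0.0004,0,0.01]], claw=[5,5,5,5,5,5,5,5,5,5,5,5,5,5,5,5,5,5,5,5])

```text
t: 24.65
tcp_pos: [0.5251, -0.2791, 0.1637]
tool_rot: [0.004, 0.97, 0.242, -0.018]
wrist_force: [0.4, -0.7, -1.0]
gripper_width: 0.014
```

```bash
python3 - <<'E'
from h import *
tipst(); held('w10'); o=bot.observe(); T=q2R(o["tool_rot"]); print("yaw",np.degrees(np.arctan2(T[1,0],T[0,0])),"roll(tool y z)",T[2,1],o["tcp_pos"])
g=np.array([.525,-.279,.0495]); print("go",(T.T@(g-o["tcp_pos"])/.03).round(3))
for n in("top","scene"):
    cm=cal(n); p,d=bot.camera(n); save(n+"10",p); C=cloud(n,d,cm)
    r=bot.regions_of(n,"scoop_center")[0]; Q=C[r["region"]&(d>0)]; s=Q[:,2]>o["tcp_pos"][2]-.06
    x=(Q[s,:2]-o["tcp_pos"][:2])@T[:2,0]; print(n,"scoop along x",np.percentile(x,[1,99,99.7]).round(4))
    r=bot.regions_of(n,"mat")
    if r:
        Q=C[r[0]["region"]&(d>0)&(np.abs(C[...,2])<.015)][:,:2].astype(np.float32); print(r[0]["score"],cv2.minAreaRect(Q))
E
```

```text
t 24.65 pitch 2.17 spout [ 0.6523 -0.2113  0.1127] F [ 0.35 -0.72 -0.96] M [-0.063  0.092 -0.06 ] 0.014028676843987644
wrist 24.65 [0.76, 0.42] [ 0.35 -0.72 -0.96] [-0.063  0.092 -0.06 ] [ 0.5251 -0.2791  0.1637]
trough top: slope deg (nose-down +) -1.74 z at .084 0.0124 [0.0137 0.0133 0.013  0.0127 0.0122 0.0118 0.0121]
yaw 28.05666906090479 roll(tool y z) -0.0002307896574230625 [ 0.52488844 -0.27939409  0.16364566]
go [ 0.154 -0.009  3.802]
top scoop along x [-0.0665  0.1448  0.1458]
0.64 ((0.598035454750061, -0.23892106115818024), (0.2031867951154709, 0.11879247426986694), 22.283527374267578)
scene scoop along x [0.0054 0.1451 0.1462]
0.92 ((0.6001434326171875, -0.24364569783210754), (0.20108143985271454, 0.12509717047214508), 22.22623634338379)
```

The mat centre is confirmed near (0.599,-0.241), so I'm lowering to about 5 mm above it.

Request:
servo_tool(linear=[[0.005,0,0.1],[0.01,0,0.2],[0.01,0,0.3],[0.015,0,0.4],[0.015,0,0.4],[0.015,0,0.4],[0.015,0,0.4],[0.015,0,0.4],[0.015,0,0.3],[0.01,0,0.25],[0.01,0,0.2],[0.005,0,0.15],[0.003,0,0.1],[0,0,0.05],[0,0,0.03],[0,0,0.03],[0,0,0]], rot=[[0,0,0],[0,0,0],[0,0,0],[0,0,0],[0,0,0],[0,0,0],[0,0,0],[0,0,0],[0,0,0],[0,0,0],[0,0,0],[0,0,0],[0,0,0],[0,0,0],[0,0,0],[0,0,0],[0,0,0]], claw=[5,5,5,5,5,5,5,5,5,5,5,5,5,5,5,5,5])

```text
t: 26.75
tcp_pos: [0.5248, -0.2799, 0.0523]
tool_rot: [0.005, 0.97, 0.242, -0.018]
wrist_force: [-0.2, -0.5, -2.3]
gripper_width: 0.0137
```

Request:
servo_tool(linear=[[0,0,0.03],[0,0,0.03],[0,0,0.02],[0,0,0]], rot=[[0,0,0],[0,0,0],[0,0,0],[0,0,0]], claw=[5,5,5,5])

```text
t: 27.15
tcp_pos: [0.5246, -0.2799, 0.0498]
tool_rot: [0.005, 0.97, 0.242, -0.019]
wrist_force: [-0.5, -0.2, -0.6]
gripper_width: 0.0137
```

Request:
servo_tool(linear=[[0,0,0.02],[0,0,0.01],[0,0,0]], rot=[[0,0,0],[0,0,0],[0,0,0]], claw=[5,5,5])

```text
t: 27.45
tcp_pos: [0.5246, -0.2799, 0.0496]
tool_rot: [0.005, 0.97, 0.242, -0.018]
wrist_force: [-3.0, 0.2, 4.5]
gripper_width: 0.0137
```

It's on the mat with light force, so I'll open the jaws.

Request:
servo_tool(linear=[[0,0,0],[0,0,0],[0,0,0],[0,0,0],[0,0,0],[0,0,0],[0,0,0],[0,0,0],[0,0,0],[0,0,0],[0,0,0],[0,0,0]], rot=[[0,0,0],[0,0,0],[0,0,0],[0,0,0],[0,0,0],[0,0,0],[0,0,0],[0,0,0],[0,0,0],[0,0,0],[0,0,0],[0,0,0]], claw=[14,16,18,22,28,35,45,55,60,60,60,60])

```text
t: 28.65
tcp_pos: [0.5246, -0.2799, 0.0489]
tool_rot: [0.005, 0.97, 0.242, -0.019]
wrist_force: [-1.0, -0.0, 0.1]
gripper_width: 0.06
```

Request:
servo_tool(linear=[[0,0,-0.1],[0,0,-0.2],[0,0,-0.4],[0,0,-0.5],[0,0,-0.5],[0,0,-0.5],[0,0,-0.5],[0,0,-0.5],[0,0,-0.4],[0,0,-0.2],[0,0,-0.1],[0,0,0],[0,0,0]], rot=[[0,0,0],[0,0,0],[0,0,0],[0,0,0],[0,0,0],[0,0,0],[0,0,0],[0,0,0],[0,0,0],[0,0,0],[0,0,0],[0,0,0],[0,0,0]], claw=[60,60,60,60,60,60,60,60,60,60,60,60,60])

```text
t: 29.95
tcp_pos: [0.5282, -0.2776, 0.1652]
tool_rot: [0.004, 0.97, 0.242, -0.019]
wrist_force: [-1.6, 0.0, -0.7]
gripper_width: 0.06
```

```bash
python3 - <<'E'
from h import *
from scipy.optimize import least_squares
o=bot.observe(); print(o["t"],o["tcp_pos"],o["gripper_width"],o["wrist_force"])
for n in("scene","top"):
    cm=cal(n); p,d=bot.camera(n); save(n+"11",p); C=cloud(n,d,cm); x,y,z=C[...,0],C[...,1],C[...,2]
    m=(p[...,2]>p[...,0].astype(int)+25)&(z>.056)&(z<.066)&(x>.5)&(x<.72)&(y>.08)&(y<.27); B=C[m]
    f=least_squares(lambda p:np.hypot(B[:,0]-p[0],B[:,1]-p[1])-.059,[.617,.173],loss="soft_l1",f_scale=.003); print(n,"bowl",f.x.round(4),len(B))
    r=bot.regions_of(n,"scoop_center")[0]; Q=C[r["region"]&(d>0)]; v=np.array([.8825,.4703]); a=(Q[:,:2]-[.599,-.241])@v; b=(Q[:,:2]-[.599,-.241])@[-v[1],v[0]]
    print("scoop fwd end rel mat centre",np.percentile(a,99.5).round(4),"side",np.percentile(b[a>-.03],[2,98]).round(4))
    for k in np.arange(-.04,.05,.02): print(k,np.percentile(Q[(a>k)&(a<k+.02),2],[3,96]).round(4),end=" ")
    print()
A=cv2.imread('pics/scene11.png')[130:310,110:400]; B=cv2.imread('pics/top11.png')[180:290,150:450]
cv2.imwrite('pics/m11.png',np.vstack([cv2.resize(A,(640,380),interpolation=cv2.INTER_CUBIC),cv2.resize(B,(640,220))]))
E
```

```text
29.95 [ 0.52819793 -0.27764285  0.16523024] 0.059988992140661446 [-1.55882035  0.00708347 -0.68326597]
scene bowl [0.6195 0.1701] 235
scoop fwd end rel mat centre 0.0624 side [-0.0316  0.0264]
-0.04 [0.0045 0.035 ] -0.02 [0.0044 0.0358] 0.0 [0.0044 0.0352] 0.019999999999999997 [0.0048 0.0265] 0.04 [0.0038 0.0265] 
top bowl [0.6164 0.1757] 433
scoop fwd end rel mat centre 0.0596 side [-0.0229  0.0312]
-0.04 [0.0038 0.0342] -0.02 [0.0034 0.0333] 0.0 [0.0039 0.0337] 0.019999999999999997 [0.0039 0.0265] 0.04 [0.0046 0.0252]
```

View pics/m11.png

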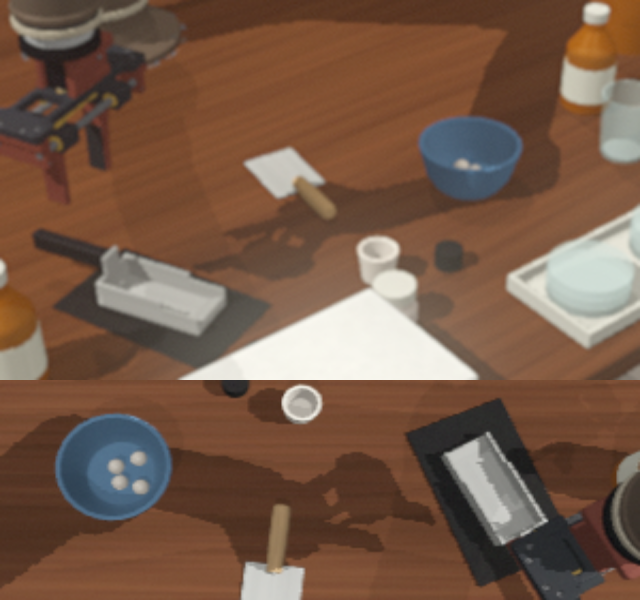

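The final picture shows all four beads in the bowl at (115–140, 458–487). The empty scoop stands level and centred on the mat, the gripper is clear, and the bowl has not moved.

```bash
python3 -c "
from h import *
print(bot.close_job())"
```

```text
the job is handed in; nothing more can be done
None
```

I tipped all four beads into the bowl, set the scoop back on its mat and let go, then handed the job in at about 30 s. No verdict was reported.

**What I did:**
- I rested the spout on the rim while level, at about 4 N, and tipped it in stages about the rim.
- I held it at about 38° for over a second with 3–4 N still on the rim.
- I lifted clear, levelled the scoop, carried it back, put it down with about 5 N, opened the jaws and moved away.

**Last checks:**
- **Beads:** the top view shows all four in the bowl.
- **Bowl:** its fitted position is within 1 mm of where it started, in each camera.
- **Scoop:** it stands upright, with the trough centre within a few millimetres of the mat's centre. The trough's side tops are level to about 1 mm.
- **Surroundings:** the gripper is clear, and the things I could see look undisturbed.

**What did not go exactly to plan:**
- The scoop slipped about 2.3° in the grip while tipping. I allowed for it when levelling.
- Contact with the rim dropped out for a moment at around 10° of tilt, after the level rest. I pressed it back before tipping further.
- The two fixed cameras disagree by about 5 mm on the bowl's absolute position, so I used their average.

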